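# Load a sample cell into the bench photometer under its push-latched light hood

### The arm

A 7-joint arm with a two-finger parallel gripper is mounted at the origin on the work surface. World frame = base frame: x ahead of the robot, y to its left, z up, the work surface at z = 0. Lengths are in m, angles in rad, forces in N, time in s.
With the tool pointing down it reaches from about 0.425 to 0.875 m from the base axis. Payload 8.4 kg.
Tool frame: the origin (TCP) lies on the centre line of the jaws, within the pads' length; the fingertips stand 8 mm ahead of it and the grasp point (between the pads) lies 11 mm behind it; z points along the fingers, y is the line along which they close (so a half turn about z gives the same grasp; the last joint's range is limited). The gripper opens to 85 mm and grips with 20 to 120 N. Pads are 22 mm wide; open, the fingers measure 114 mm over their backs; the gripper's body (76 mm by 85 mm) begins 54 mm behind the grasp point. The pads swing forward as they close: fully open they stand 13 mm farther back than shut.
Start: joints at [1.069, 0.333, 0.04, 1.465, -0.013, 1.343, -0.059], TCP at [0.255, -0.598, 0.239] pointing down, gripper open.
Joint ranges: [-2.58, 2.58], [-0.38, 2.09], [-1.3, 1.39], [0.25, 2.4], [-1.5, 4.64], [0.08, 2.09], [-2.65, 2.65]. Speed limits (rad/s): [2.22, 2.22, 2.79, 2.79, 3.14, 3.14, 3.14].

### API

Orientations are given as a unit quaternion [w, x, y, z].
In Python, from plant import arm, solver, viewer, telemetry gives the robot as it stands. The module is installed in compiled form; this text tells all that it offers. Calls block until the motion is done:
- arm.reach(position, orientation): joint-space move of the TCP to a pose.
- arm.move_straight(position, speed=0.15, orientation=None, f_stop=None): straight line of the TCP; orientation=None keeps the orientation; speed is the mean speed in m/s. With f_stop (N) it stops when the force on the tool has changed by that much, and returns True; else False.
- arm.set_joints(angles): joint-space move.
- arm.set_gripper(opening, strength=None): opening from 0.0 (shut) to 1.0 (fully open); strength is the grip in N (None keeps the last); returns when the fingers have stopped.
- arm.pause(seconds).
- solver.ik(position, orientation): joint angles nearest the present ones, or None.
- viewer.grab_frame(name): name is "side" or "top"; returns the picture (384x512x3 uint8, red, green, blue); there is no depth.
- viewer.calibration(name): a dict with "fx", "fy", "cx", "cy" (pixels), "k1" (the pictures are not rectified: a ray, as slopes to the right and down, at radius r is drawn at 1 + k1 r^2 times it, then the intrinsics apply), "rvec" (rotation vector, rad) and "tvec" (3), from world to camera coordinates, as OpenCV has them. Camera axes: x right, y down, z forward; pixel columns grow to the right and rows downward; lengths in m; the calibration is good to about 2 mm. A picture is of the moment at which its call begins. calibration takes no time and is no camera call.
A pose or a line that the arm cannot do raises arm.MotionError and nothing moves.
- arm.job_done(): hands the job in; it is judged then, once.
Readings, each from a call of its own:
- telemetry.get_clock(): time.
- telemetry.get_joint_pos(): joint angles.
- telemetry.get_dq(): joint speeds.
- telemetry.get_joint_torque(): joint torques, N m.
- telemetry.get_ee_pos(): TCP position.
- telemetry.get_eef_rot(): TCP orientation.
- telemetry.get_ft_force(): force on the tool from outside, world axes, zero at the start.
- telemetry.get_moment(): the same for the moment, N m.
- telemetry.get_grip_width(): opening from 0.0 (shut) to 1.0 (fully open).
- telemetry.get_grip_force(): force on a finger pad.
Only numpy, scipy, OpenCV 4.12 (cv2) and the standard library are available. Lean on these libraries where they do the work, as an engineer would, in place of code of your own. Each camera call takes 0.05 s, during which the arm holds its last target. There are 200 camera calls.

### The job

Put the round sample cell that stands in the white rack into the bench photometer: press the thumb pad of the shut light hood to unlatch it so that it springs open, lower the cell upright all the way into the well without dropping it, then swing the hood down over it and press until it latches and stays shut by itself. Press the hood gently, like a fingertip would, and leave everything else on the bench where it stands.

Things in the scene. Friction and masses are not known exactly. Their poses are not given: they have to be found in the camera images.
- meter: Photometer: grey bench instrument, 235 mm (its x) by 190 mm (its y), fixed to the bench, origin under its centre. x points from the sloped key panel at the front to the hood's hinge at the rear, y along the hinge axis, z up. In its middle a raised block, the turret, 68 mm wide across y, 90 mm high, holds the well; the deck beside the turret is 72 mm high.
- well (a point): Centre of the mouth of the sample well, a 27 mm round upright hole in the turret's top, 90 mm above the bench. 61 mm deep with a flat floor, so a seated cell sticks out 34 mm. Axes as the photometer's. The hinge axis lies 70 mm behind it along x. Hidden under the hood while that is shut.
- hood_hinge (a point): Point on the hinge axis of the black light hood, midway across it, 92 mm above the bench. The hood is a box open below: 118 mm long, from 4 mm behind to 114 mm in front of the axis, 78 mm wide; its flat outer top face lies 48.5 mm above the axis when shut. Open, that face looks to the rear.
- hood_pad (a point): Top centre of the ribbed thumb pad (22 x 36 mm, raised 2 mm) on the hood's top near its front edge: 97 mm in front of and 50.5 mm above the hinge axis when shut; moves with the hood. Press here.
- hood (a joint): Hood angle in rad: 0 shut and latched, 1.75 fully open, standing just past upright behind the well; slightly negative while pressed below its latched rest. A damped hinge spring always drives it open (about 2 N at the pad when shut, 1 N when open; it rises in about 1 s and stays up).
- latch_slot (a point): Slot in the turret where the tongue under the hood's front edge meets a push-push latch. Each press of the pad to the end of its travel, then letting go, flips it: shut hood released, or swung-down hood latched. The end lies 4 to 11 mm below rest and varies, so feel for it: the way takes 2 to 6 N, then comes a firm stop. 8 to 10 N there is enough; over 15 N harms the latch.
- cell_mid (a point): Centre (half-way up) of the round sample cell: clear glass, 25 mm in diameter, 95 mm tall in all, with a black screw cap 28 mm in diameter and 22 mm tall at its top; the middle of the cap is 36.5 mm above this point. It weighs about 55 g. It stands in one of three 28 mm wide, 16 mm deep holes of the rack. To fit the well it must be held by the cap.
- rack: White plastic rack block, 196 mm (its x) by 58 mm (its y), 26 mm high, fixed to the bench, origin under its centre. Three holes in a row along its x, 65 mm apart, hold the sample cell, the dropper bottle and the stoppered tube in any order.
- dropper: Bystander: small amber dropper bottle, 25 mm in diameter, 86 mm tall with a white pointed tip, in the rack. Origin at its foot.
- tube: Bystander: glass tube 25 mm in diameter with a white stopper, 114 mm tall, in the rack. Origin at its foot.
- flask_funnel: Bystander: conical flask 86 mm wide with a white funnel 60 mm wide on it, 174 mm tall. Origin at its foot.
- flask: Bystander: conical flask 86 mm wide, 134 mm tall. Origin at its foot.
- beaker: Bystander: glass beaker 68 mm wide, 90 mm tall. Origin at its foot.
- bulb: Bystander: dark red rubber bulb 50 mm wide, 85 mm tall, standing upright. Origin at its foot.
- dispenser: Bystander: amber bottle 94 mm wide with a white dispenser head, 227 mm tall. Origin at its foot.
- reagent: Bystander: white reagent jar 60 mm wide, 110 mm tall. Origin at its foot.

How it is judged:
By the outcome, as a careful person would: the job done as asked, in the order asked, and still so for the second after the job is handed in, with the robot touching nothing.
It also fails if it takes over 72 s, if anything falls off the work surface, if the arm or the gripper's body presses on something with over 40 N, if the wrist force passes 120 N, or if a joint passes its speed limit or range.

## Working session

There is one attempt and no reset: what is moved stays moved. The work goes in short steps, each a Python script; the robot and the scene stay as the last script left them, time stands still between calls to the robot, and variables do not carry over. Pictures are saved under pics/ and viewed, at most 10 in all, crops included, and the job is handed in when it is done.

```bash
mkdir -p pics; python3 - <<'E'
from plant import arm,solver,viewer,telemetry
import cv2
for n in("side","top"):
    cv2.imwrite(f"pics/{n}0.png",cv2.resize(viewer.grab_frame(n)[:,:,::-1],(768,576),interpolation=cv2.INTER_CUBIC))
    print(viewer.calibration(n))
print(telemetry.get_eef_rot(),telemetry.get_clock())
E
```

```text
{'fx': 440.1874248165026, 'fy': 440.1874248165026, 'cx': 252.61554929044027, 'cy': 194.58816787952094, 'k1': 0.044675265126601346, 'rvec': array([ 0.12727361, -2.69447515,  1.53092605]), 'tvec': array([0.56281572, 0.07528134, 1.24048758])}
{'fx': 368.6654802453095, 'fy': 368.6654802453095, 'cx': 253.60403136984164, 'cy': 194.54828807722237, 'k1': -0.06870649770452217, 'rvec': array([ 2.14195315, -2.19266148,  0.11525317]), 'tvec': array([0.12400986, 0.56979857, 1.18857713])}
[-7.00942938e-04  9.79786169e-01  2.00046314e-01 -2.07158059e-04] 0.1
```

View pics/side0.png

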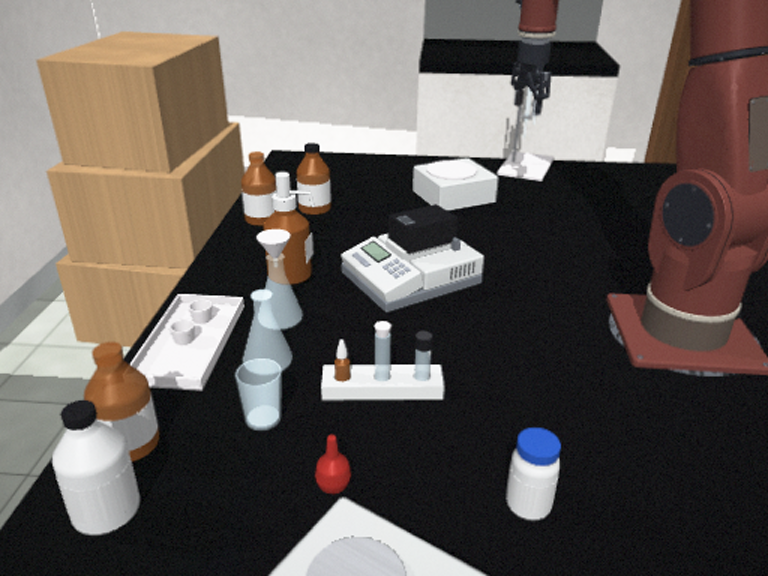

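View pics/top0.png

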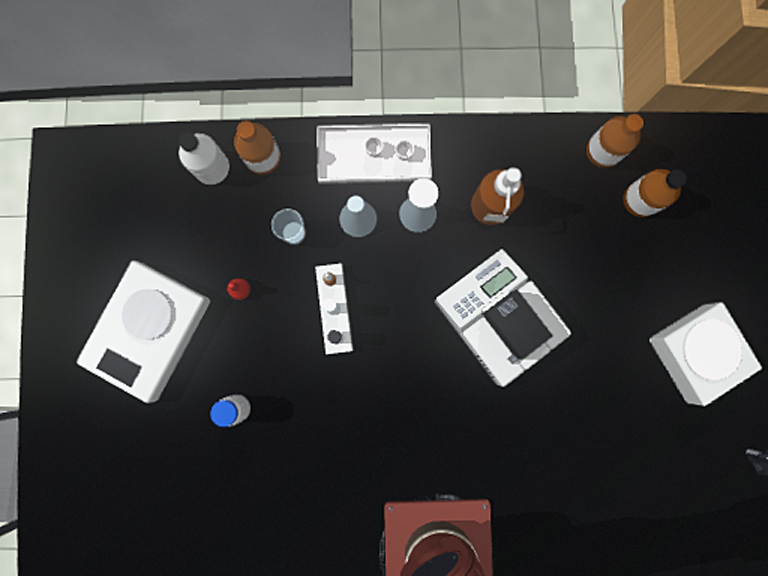

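The scene in 768×576 view coordinates:

- **Top view:** The rack is at about (334,308), with the black-capped cell at (335,337), nearest the robot. The photometer is at about (503,318), with its black hood and pad at (508,306).
- **Side view:** The cell cap is at (424,340) and the hood is at (423,228).

Next I'll zoom in on both.

```bash
cat > h.py <<'E'
from plant import arm,solver,viewer,telemetry
import cv2,numpy as np
from scipy.optimize import least_squares
from scipy.spatial.transform import Rotation as R
def proj(n,P):
    c=viewer.calibration(n)
    K=np.array([[c['fx'],0,c['cx']],[0,c['fy'],c['cy']],[0,0,1]])
    return cv2.projectPoints(np.array(P,float).reshape(-1,1,3),c['rvec'],c['tvec'],K,np.array([c['k1'],0,0,0]))[0].reshape(-1,2)
def crop(n,u,v,w,h,s,im=None):
    im=viewer.grab_frame(n) if im is None else im
    return cv2.resize(im[v:v+h,u:u+w,::-1],(w*s,h*s),interpolation=cv2.INTER_CUBIC)
E
python3 - <<'E'
from h import *
t=viewer.grab_frame("top");s=viewer.grab_frame("side")
a=np.vstack([crop("top",285,160,100,100,4,t)[:, :],])
b=crop("side",222,130,105,78,4,s)[:300,:400]
c=crop("side",205,205,100,75,4,s)
d=crop("top",195,170,50,75,4,t)
# layout 800x600: top-left meter(top) 4x ; right: side crops ; 
can=np.zeros((600,800,3),np.uint8)
can[:400,:400]=a; can[:300,400:]=b; can[300:,400:]=c; can[400:,100:300]=0
e=crop("top",195,170,100,50,4,t); can[400:,:400]=0
g=cv2.rotate(crop("top",205,172,35,68,4,t),cv2.ROTATE_90_COUNTERCLOCKWISE)
can[420:420+g.shape[0],:g.shape[1]]=g
cv2.imwrite("pics/c1.png",can)
E
```

```text
(no output)
```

View pics/c1.png

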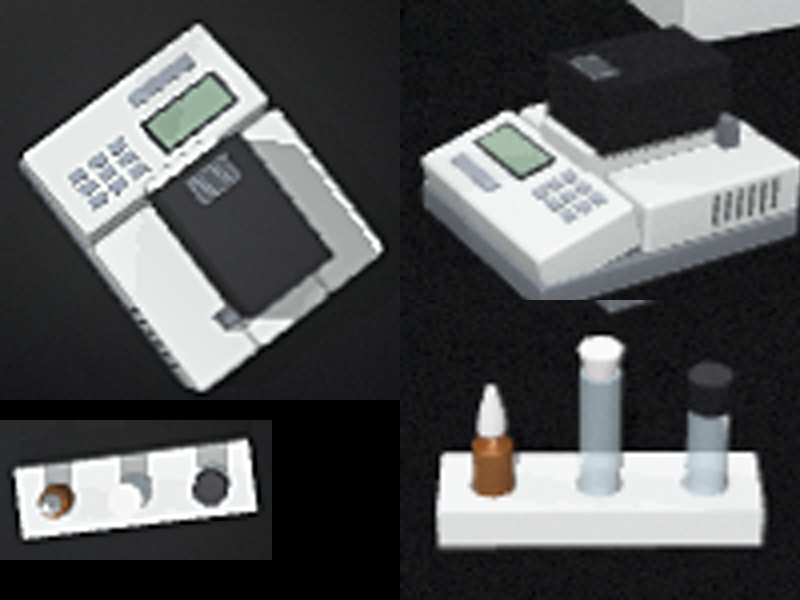

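The crop shows the following, in canvas pixels:

| Item | View | Position |
|---|---|---|
| Hood top-face corners | top | (150,190), (238,137), (333,257), (240,320) |
| Thumb pad | top | (215,179) |
| Thumb pad | side | (595,66) |
| Cell cap | top | (210,487) |
| Cell cap | side | (710,376) |

The cell stands in the end hole. I'll fit the poses from these.

```bash
python3 - <<'E'
from h import *
o=.375
T=lambda u,v:(285+u/4-o,160+v/4-o)
S=lambda u,v:(222+(u-400)/4-o,130+v/4-o)
S2=lambda u,v:(205+(u-400)/4-o,205+(v-300)/4-o)
G=lambda u,v:(205+(139-(v-420))/4-o,172+u/4-o)
# meter frame rel. hinge (z abs); y sign: x = front->rear, z up
obs=[("top",T(150,190),(-.114,None,.1405)),]
# front->rear goes down-right in top image. y = z cross x
def fit(ob,p0):
    def f(p):
        r=[]
        for n,uv,(x,y,z,k) in ob:
            X=x+(p[3] if k else 0)
            c,s=np.cos(p[2]),np.sin(p[2])
            r+=list(proj(n,[[p[0]+c*X-s*y,p[1]+s*X+c*y,z]])[0]-uv)
        return np.array(r)
    q=least_squares(f,p0,loss='soft_l1'); return q.x,f(q.x).reshape(-1,2).round(1)
# top image: up=+x,left=+y -> x_m points down-right => (-,-): yaw ~ -2.5 ; y_m=rot90 ccw -> down... (0.6,-0.8)=> up-right
ob=[("top",T(150,190),(-.114,-.039,.1405,0)),("top",T(238,137),(-.114,.039,.1405,0)),
("top",T(333,257),(.004,.039,.1405,0)),("top",T(240,320),(.004,-.039,.1405,0)),
("top",T(215,179),(-.097,0,.1425,0)),("side",S(595,66),(-.097,0,.1425,0)),
("side",S(550,55),(-.114,.039,.1405,0)),
("top",T(383,248),(.1175,.095,.072,1)),("top",T(200,390),(.1175,-.095,.072,1))]
for y0 in(-2.5,2.5):
  p,r=fit(ob,[.55,-.2,y0,-.05]);print("hinge",p.round(4),r.tolist())
c=lambda p,x,y:np.array([p[0]+np.cos(p[2])*x-np.sin(p[2])*y,p[1]+np.sin(p[2])*x+np.cos(p[2])*y])
p,_=fit(ob,[.55,-.2,-2.5,-.05]);print("pad",c(p,-.097,0),"well",c(p,-.07,0))
rk=[("top",G(15,468),(-.098,-.029,.026,0)),("top",G(248,440),(.098,-.029,.026,0)),("top",G(258,512),(.098,.029,.026,0)),("top",G(22,538),(-.098,.029,.026,0)),
("side",S2(440,453),(-.098,-.029,.026,0)) ,("side",S2(758,453),(.098,-.029,.026,0))]
rk=[(n,uv,(x,-y,z,k)) for n,uv,(x,y,z,k) in rk]
q,r=fit(rk,[.6,.2,3,0]);print("rack",q.round(4),r.tolist(),"hole",c(q,.065,0))
f=lambda m:np.r_[proj("top",[m])[0]-G(210,487),proj("side",[m])[0]-S2(710,376)]
q2=least_squares(f,[.6,.2,.1]);print("cap top",q2.x,q2.fun)
for n in("top","side"):
  k=viewer.calibration(n);print(n,-R.from_rotvec(k['rvec']).as_matrix().T@k['tvec'])
E
```

```text
hinge [ 0.4451 -0.1949 -2.5357 -0.0834] [[1.4, 0.4], [-0.2, -1.5], [-0.2, 0.1], [2.6, -0.2], [-1.0, 0.1], [0.1, 0.2], [-0.1, 0.0], [0.1, 0.2], [-1.1, 0.3]]
hinge [ 0.4451 -0.1949  3.7475 -0.0834] [[1.4, 0.4], [-0.2, -1.5], [-0.2, 0.1], [2.6, -0.2], [-1.0, 0.1], [0.1, 0.2], [-0.1, 0.0], [0.1, 0.2], [-1.1, 0.3]]
pad [ 0.52488506 -0.13964938] well [ 0.50269069 -0.15502501]
rack [0.5399 0.2167 3.2418 0.    ] [[-0.3, -0.3], [-0.4, 0.1], [0.1, -0.3], [-0.0, 0.1], [1.1, -0.2], [-0.4, -0.3]] hole [0.47524491 0.21016572]
cap top [0.4760004  0.20847639 0.10247518] [-0.00195701 -0.20152551  0.15442669  0.01254355]
top [0.44411382 0.11294958 1.24208283]
side [0.47107227 1.07421277 0.69670374]
```

```bash
cat >> h.py <<'E'
def ori(psi):
    q=(R.from_euler('z',psi)*R.from_euler('x',np.pi)).as_quat(); return [q[3],q[0],q[1],q[2]]
F=lambda:telemetry.get_ft_force()
E
python3 - <<'E'
from h import *
# refit hood from right-hand corners + pad in both views
T=lambda u,v:(285+u/4-.375,160+v/4-.375)
S=lambda u,v:(222+(u-400)/4-.375,130+v/4-.375)
ob=[("top",T(238,137),(-.114,.039,.1405)),("top",T(333,257),(.004,.039,.1405)),("top",T(215,179),(-.097,0,.1425)),("side",S(595,66),(-.097,0,.1425)),("side",S(550,55),(-.114,.039,.1405))]
def W(p,x,y):
    c,s=np.cos(p[2]),np.sin(p[2]); return p[0]+c*x-s*y,p[1]+s*x+c*y
f=lambda p:np.concatenate([proj(n,[[*W(p,x,y),z]])[0]-uv for n,uv,(x,y,z) in ob])
p=least_squares(f,[.445,-.195,-2.53]);print(p.x.round(4),p.fun.round(1));p=p.x
pad=W(p,-.097,0);print(pad)
for psi in np.arange(-3,3.2,.4):
    q=solver.ik([*pad,.2],ori(psi)); q2=solver.ik([*W(p,.1,0),.2],ori(psi)); q3=solver.ik([.476,.209,.2],ori(psi))
    print(psi.round(2),[None if k is None else (k[0].round(2),k[6].round(2)) for k in(q,q2,q3)])
E
```

```text
Traceback (most recent call last):
  File "h.py", line 6, in proj
    c=viewer.calibration(n)
ValueError: time passes only in moves, steps and waits
```

```bash
python3 - <<'E'
s=open('h.py').read()
s=s.replace("def proj","CAL={n:viewer.calibration(n) for n in('top','side')}\ndef proj",1).replace("c=viewer.calibration(n)","c=CAL[n]")
s+='''
def W(p,x,y):
    c,s=np.cos(p[2]),np.sin(p[2]); return np.array([p[0]+c*x-s*y,p[1]+s*x+c*y])
'''
open('h.py','w').write(s)
E
python3 - <<'E'
from h import *
T=lambda u,v:(285+u/4-.375,160+v/4-.375)
S=lambda u,v:(222+(u-400)/4-.375,130+v/4-.375)
ob=[("top",T(238,137),(-.114,.039,.1405)),("top",T(333,257),(.004,.039,.1405)),("top",T(215,179),(-.097,0,.1425)),("side",S(595,66),(-.097,0,.1425)),("side",S(550,55),(-.114,.039,.1405))]
f=lambda p:np.concatenate([proj(n,[[*W(p,x,y),z]])[0]-uv for n,uv,(x,y,z) in ob])
p=least_squares(f,[.445,-.195,-2.53]);print(p.x.round(4),p.fun.round(1));p=p.x
pad=W(p,-.097,0);print(pad,telemetry.get_clock())
for psi in np.arange(-3,3.2,.5):
    q=solver.ik([*pad,.2],ori(psi)); q2=solver.ik([*W(p,.1,0),.2],ori(psi)); q3=solver.ik([.476,.209,.2],ori(psi))
    print(psi.round(2),[None if k is None else (round(k[0],2),round(k[6],2)) for k in(q,q2,q3)])
E
```

```text
[ 0.4444 -0.1964 -2.5325] [ 0.2 -1.2  0.3  0.3 -0.6  0.4  0.4  0.   0.2 -0.1]
[ 0.52397908 -0.14091433] 0.2
-3.0 [(np.float64(0.69), np.float64(1.81)), (np.float64(0.94), np.float64(2.25)), (np.float64(0.46), np.float64(1.04))]
-2.5 [(np.float64(1.12), np.float64(2.16)), (np.float64(-0.71), np.float64(2.47)), (np.float64(0.48), np.float64(1.53))]
-2.0 [(np.float64(1.2), np.float64(2.6)), None, (np.float64(0.48), np.float64(2.03))]
-1.5 [(np.float64(-0.86), np.float64(-2.61)), (np.float64(0.61), np.float64(-2.55)), (np.float64(0.48), np.float64(2.53))]
-1.0 [(np.float64(0.42), np.float64(-2.43)), (np.float64(0.64), np.float64(-2.05)), None]
-0.5 [(np.float64(0.45), np.float64(-1.93)), (np.float64(0.66), np.float64(-1.55)), (np.float64(-1.25), np.float64(-2.49))]
0.0 [(np.float64(0.48), np.float64(-1.44)), (np.float64(0.66), np.float64(-1.05)), (np.float64(0.45), np.float64(-2.24))]
0.5 [(np.float64(0.49), np.float64(-0.94)), (np.float64(0.72), np.float64(-0.55)), (np.float64(0.45), np.float64(-1.74))]
1.0 [(np.float64(0.54), np.float64(-0.45)), (np.float64(0.78), np.float64(-0.05)), (np.float64(0.52), np.float64(-1.27))]
1.5 [(np.float64(0.59), np.float64(0.04)), (np.float64(0.83), np.float64(0.46)), (np.float64(0.5), np.float64(-0.76))]
2.0 [(np.float64(0.64), np.float64(0.54)), (np.float64(0.86), np.float64(0.96)), (np.float64(0.49), np.float64(-0.26))]
2.5 [(np.float64(0.63), np.float64(1.04)), (np.float64(0.9), np.float64(1.46)), (np.float64(0.48), np.float64(0.25))]
3.0 [(np.float64(0.68), np.float64(1.53)), (np.float64(0.92), np.float64(1.96)), (np.float64(0.46), np.float64(0.76))]
```

```bash
echo "H=np.array([.4444,-.1964,-2.5325])" >> h.py; python3 - <<'E'
from h import *
o=ori(.609); x,y=W(H,-.097,0)
arm.set_gripper(0.0,20)
arm.reach([x,y,.24],o); arm.move_straight([x,y,.163],.1)
print(telemetry.get_clock(),telemetry.get_ee_pos(),F())
r=arm.move_straight([x,y,.133],.012,f_stop=8.5)
print(r,telemetry.get_ee_pos(),F())
arm.move_straight([x,y,.165],.12)
fx,fy=W(H,-.16,0); arm.move_straight([fx,fy,.21],.2); arm.move_straight([fx,fy,.28],.2)
print(telemetry.get_clock(),F())
arm.reach([.476,.209,.20],ori(1.67))
t=viewer.grab_frame("top");s=viewer.grab_frame("side");np.savez("f2.npz",t=t,s=s)
can=np.zeros((600,800,3),np.uint8)
can[:400,:400]=crop("top",285,160,100,100,4,t);can[:400,400:]=crop("side",222,100,100,100,4,s)
cv2.imwrite("pics/c2.png",can);print(telemetry.get_clock())
E
```

```text
3.8 [ 0.52436537 -0.14098488  0.16361912] [0.10791245 0.13716047 0.08770927]
True [ 0.52508935 -0.14052448  0.14208352] [-1.15244053  0.30104086  6.17557391]
6.825 [-0.72446113  0.6752161  -0.15891946]
8.2083
```

View pics/c2.png

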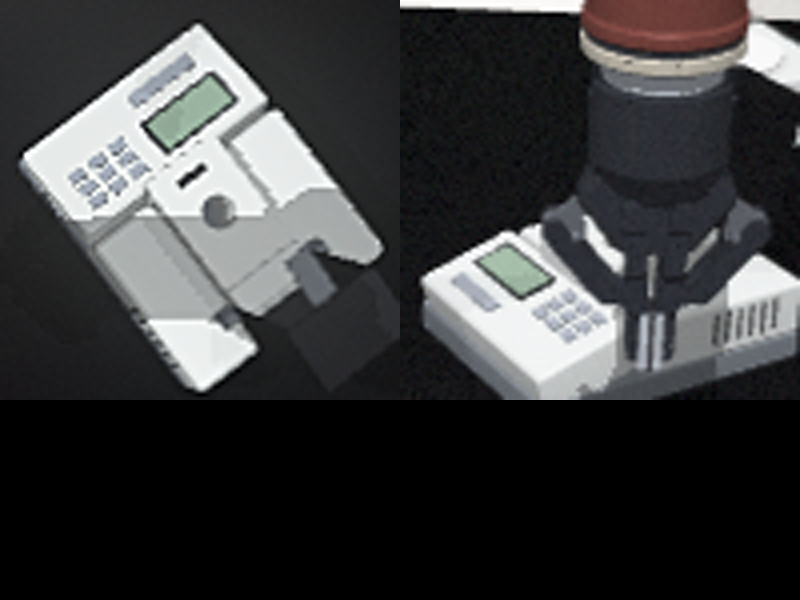

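The hood is open. The well mouth is at crop (218,211) in the top view and the latch slot at (192,176). Now for the cell: I'll squeeze it lightly along both axes to centre it, then grip and lift.

```bash
python3 - <<'E'
from h import *
def back(n,uv,z):
    f=lambda m:proj(n,[[m[0],m[1],z]])[0]-uv
    return least_squares(f,[.5,-.15]).x
w=back("top",(285+218/4-.375,160+211/4-.375),.09);s=back("top",(285+192/4-.375,160+176/4-.375),.09)
print("well",w,"pred",W(H,-.07,0),"slot",s)
cx,cy=.4757,.2095
arm.set_gripper(.6,20)
arm.move_straight([cx,cy,.086],.15)
print(F()); arm.set_gripper(.1,20); print(telemetry.get_grip_width(),F(),telemetry.get_ee_pos())
arm.set_gripper(.6); arm.reach([cx,cy,.086],ori(.1))
arm.set_gripper(.1,25); print(telemetry.get_grip_width(),telemetry.get_grip_force(),F(),telemetry.get_ee_pos())
t=viewer.grab_frame("top");s=viewer.grab_frame("side")
can=np.zeros((600,800,3),np.uint8)
can[:400,:400]=crop("top",185,160,100,100,4,t);can[:400,400:]=crop("side",220,170,100,100,4,s)
cv2.imwrite("pics/c3.png",can);print(telemetry.get_clock())
E
```

```text
well [ 0.50367239 -0.15623475] pred [ 0.50181172 -0.15635135] slot [ 0.53169182 -0.13694637]
[-0.26525591 -0.79289012 -0.07281103]
0.3219000445303005 [ 0.61661809 -0.31037161  6.50157751] [0.47633937 0.20978526 0.08695559]
0.3133177213542398 24.57250714302063 [ 0.09680511 -0.01779507  0.79182609] [0.47574949 0.20949809 0.08604673]
12.1083
```

View pics/c3.png

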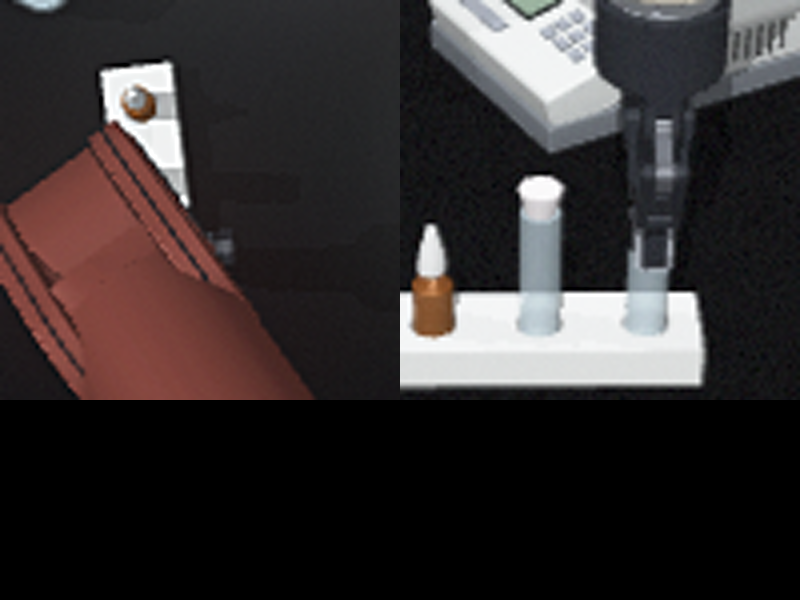

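The cell is gripped by its cap at the end hole (side crop, cap at about (650,200)). The tips reach slightly below the cap and the neighbours are untouched. I'll carry it to just above the well and check the alignment.

```bash
python3 - <<'E'
from h import *
arm.set_gripper(.1,40)
arm.move_straight([.4757,.2095,.25],.15)
w=[.5030,-.1562]
arm.reach([*w,.25],ori(.609)); arm.move_straight([*w,.176],.12)
print(telemetry.get_ee_pos(),telemetry.get_grip_width(),F())
t=viewer.grab_frame("top");s=viewer.grab_frame("side")
can=np.zeros((600,800,3),np.uint8)
can[:400,:400]=crop("top",285,160,100,100,4,t);can[:,400:]=crop("side",237,100,50,75,8,s)
cv2.imwrite("pics/c4.png",can);print(telemetry.get_clock())
P=telemetry.get_ee_pos()
for nm,z in(("foot",P[2]-.076),("mid",P[2]-.03)):print(nm,(proj("side",[[P[0],P[1],z]])-[237,100]+.4)*8+[400,0])
print("well",(proj("side",[[*w,.09]])-[237,100]+.4)*8+[400,0])
E
```

```text
[ 0.50346635 -0.15608844  0.17665445] 0.3172685500273147 [ 1.47600486 -0.33076222 -0.5815588 ]
15.8083
foot [[725.15191572 456.72595235]]
mid [[729.38381678 347.13524205]]
well [[725.81010665 482.52183048]]
```

View pics/c4.png

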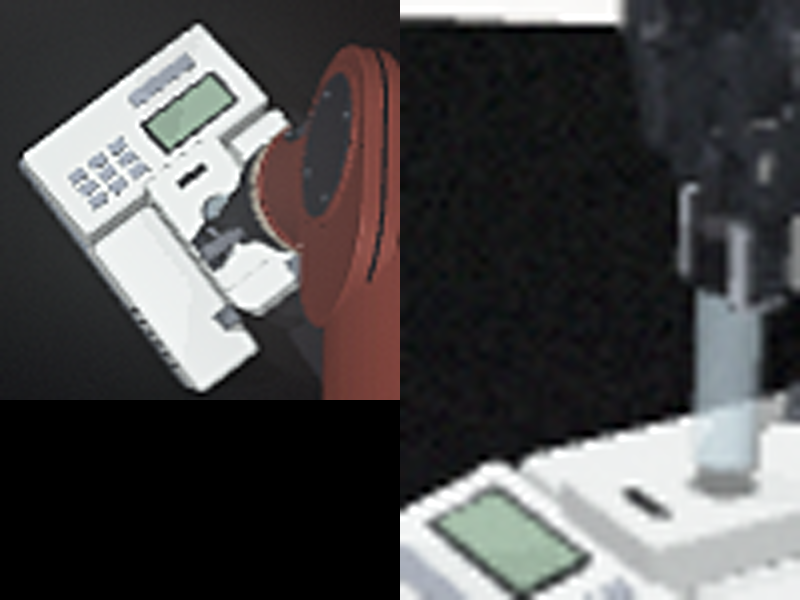

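The cell hangs upright. Its foot at (727,468) is almost centred over the well's dark mouth at (724,485). I'll descend under force watch and search in small steps if it catches.

```bash
python3 - <<'E'
from h import *
w=np.array([.5033,-.1562])
offs=[(0,0)]+[(r*np.cos(a),r*np.sin(a)) for r,n in((.0010,6),(.002,8)) for a in np.arange(n)*2*np.pi/n]
ok=False
for d in offs:
    p=w+d
    arm.move_straight([*p,.170],.06)
    hit=arm.move_straight([*p,.150],.03,f_stop=5)
    e=telemetry.get_ee_pos(); print(np.round(np.array(d)*1e3,1),hit,e.round(4),F().round(1),telemetry.get_clock())
    if not hit: ok=True;break
    if telemetry.get_clock()>32: break
if ok:
    hit=arm.move_straight([*p,.108],.04,f_stop=6)
    print(hit,telemetry.get_ee_pos(),F(),telemetry.get_clock())
E
```

```text
[0. 0.] False [ 0.5033 -0.1563  0.15  ] [ 1.5 -0.7 -1.9] 16.875
False [ 0.50325032 -0.15621211  0.10805832] [ 0.18048672 -0.36623191 -1.87908733] 18.075
```

```bash
python3 - <<'E'
from h import *
p=[.5033,-.1562]
print(arm.move_straight([*p,.0985],.015,f_stop=4),telemetry.get_ee_pos(),F())
z=telemetry.get_ee_pos()[2]
arm.set_gripper(.5); arm.pause(.2)
arm.move_straight([*p,z+.02],.05); arm.move_straight([*p,.27],.2)
print(F(),telemetry.get_clock())
# clear of the view, toward the hinge rear side
b=W(H,.06,-.16); print(solver.ik([*W(H,.115,0),.19],ori(.609)) is not None)
arm.set_gripper(0.0,20)
arm.reach([*W(H,-.05,-.17),.27],ori(.609))
t=viewer.grab_frame("top");s=viewer.grab_frame("side")
can=np.zeros((600,800,3),np.uint8)
can[:400,:400]=crop("top",285,160,100,100,4,t);can[:400,400:]=crop("side",222,100,100,100,4,s)
cv2.imwrite("pics/c5.png",can);print(telemetry.get_clock())
E
```

```text
True [ 0.50366164 -0.15609046  0.10407343] [-0.18110864  0.2661523   5.47163884]
[ 0.17507003  0.08423919 -0.03555203] 20.4167
True
21.725
```

View pics/c5.png

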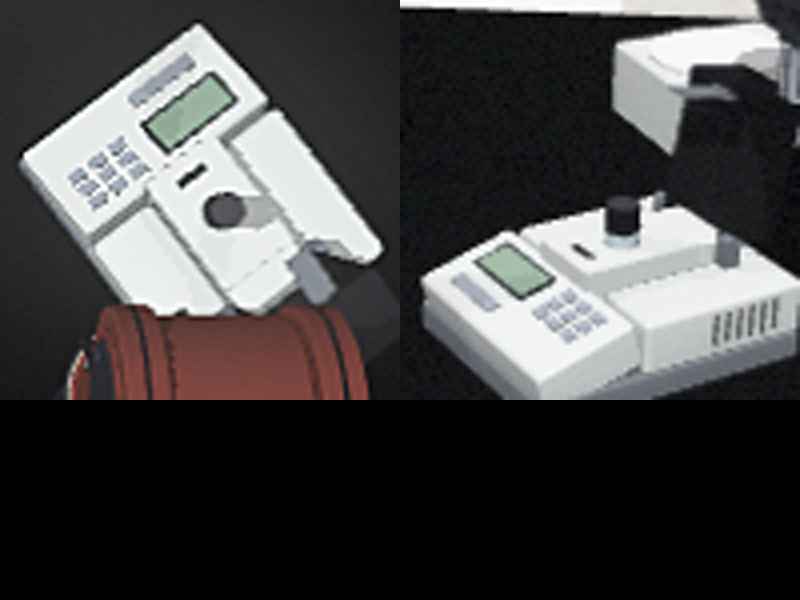

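The cell is seated: 12 mm of glass shows under the cap at side crop (622,220). The hood stands open at the rear. Now I'll swing it shut from behind, following the pad's arc, then press.

```bash
python3 - <<'E'
from h import *
o=ori(.609)
def pt(th,dx=0):
    a,h=.095,.0505
    x=-a*np.cos(th)+h*np.sin(th)+.011*np.sin(th)+dx; z=.092+.008+a*np.sin(th)+h*np.cos(th)
    return [*W(H,x,0),z]
ths=np.r_[np.linspace(1.85,.12,12)]
path=[pt(t) for t in ths]
arm.reach([*W(H,.118,0),.27],o)
arm.move_straight([*W(H,.118,0),path[0][2]],.12)
print(telemetry.get_ee_pos(),F(),telemetry.get_clock())
bad=False
for t,p in zip(ths,path):
    bad=arm.move_straight(p,.08,f_stop=8)
    print(t.round(2),bad,F().round(1),(telemetry.get_ee_pos()-p).round(4))
    if bad: break
print(telemetry.get_clock())
if not bad:
    x,y,z=path[-1]; p=W(H,-.096,0)
    r=arm.move_straight([*p,.128],.012,f_stop=7.5)
    print(r,telemetry.get_ee_pos(),F(),telemetry.get_clock())
E
```

```text
[ 0.34809733 -0.26401348  0.17810161] [0.57132025 0.68892248 0.95309747] 23.6
1.85 False [-1.4 -0.3 -0.1] [ 0.0001  0.0002 -0.0001]
1.69 False [-1.9 -0.6  1. ] [ 0.0002 -0.0001  0.0005]
1.54 False [-2.5 -0.6  1.5] [ 0.0001 -0.0001  0.0001]
1.38 False [-1.9 -1.3  2.6] [-0.     -0.0001 -0.0001]
1.22 False [-0.9 -1.2  4.1] [ 0.     -0.     -0.0001]
1.06 False [-1.6  0.5  2.6] [-0.     -0.     -0.0001]
0.91 False [-1.7 -0.1  3.6] [-0.      0.0001 -0.0001]
0.75 False [-1.7  0.6  1.9] [ 0.      0.0003 -0.0002]
0.59 False [-1.2 -0.2  1.9] [ 0.0001  0.0002 -0.0002]
0.43 False [-0.4  0.5  2.6] [ 0.0002  0.0004 -0.0002]
0.28 False [-1.2  0.7  2.1] [ 0.0003  0.0005 -0.0004]
0.12 False [-0.4  0.7  2. ] [ 0.0002  0.0005 -0.0005]
28.225
True [ 0.52062523 -0.14354009  0.14194758] [-2.24745693 -0.03833988  7.15522462] 29.9167
```

```bash
python3 - <<'E'
from h import *
p=W(H,-.096,0)
for z in(.147,.152,.158):
    arm.move_straight([*p,z],.04); print(z,F().round(2))
arm.move_straight([*p,.27],.15); arm.pause(.5)
arm.reach([*W(H,-.05,-.17),.27],ori(.609))
t=viewer.grab_frame("top");s=viewer.grab_frame("side")
can=np.zeros((600,800,3),np.uint8)
can[:400,:400]=crop("top",285,160,100,100,4,t);can[:400,400:]=crop("side",202,120,120,120,4,s)[:400,:400]
cv2.imwrite("pics/c6.png",can);print(telemetry.get_clock())
cv2.imwrite("pics/full6.png",cv2.resize(s[:,:,::-1],(768,576)))
E
```

```text
0.147 [ 0.34 -0.45  0.88]
0.152 [ 0.35 -0.02  0.59]
0.158 [-0.65 -0.41 -1.09]
33.0
```

View pics/c6.png

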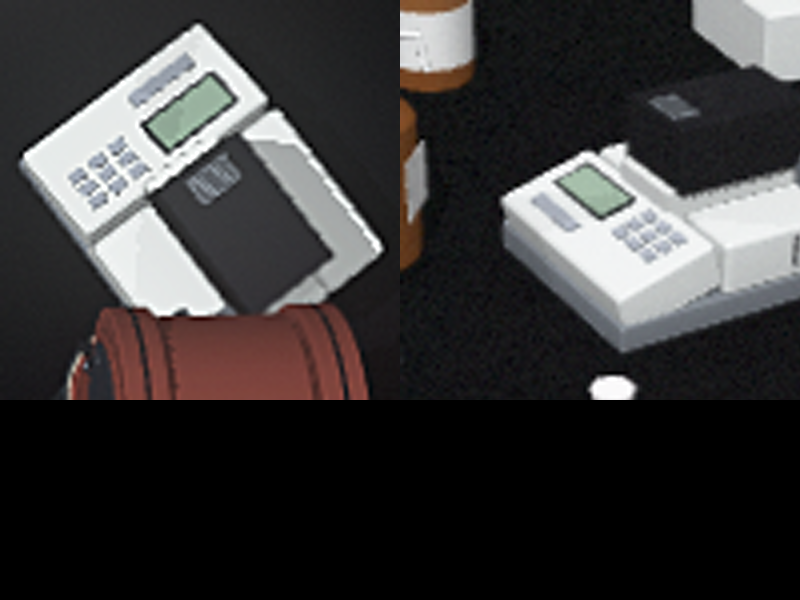

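View pics/full6.png

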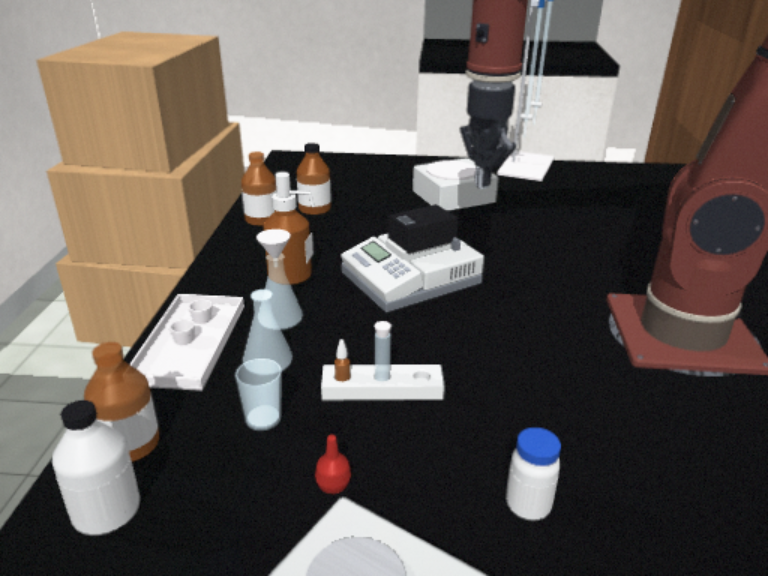

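The hood is shut with nothing touching it; its pad sits at the original pixel, top crop (215,179). The bystanders are where they started and the robot is clear.

```bash
python3 -c "
from plant import arm
print(arm.job_done())"
```

```text
the job is handed in; nothing more can be done
None
```

The sample cell is seated in the photometer well and the hood is latched shut by itself; the other bench items look unmoved in the final picture, and the job was handed in at about 33 s of the 72 s allowed (no verdict was returned).

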